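# Ring for the kiln loader and hold out the marble dish, turned lugs-outward

## Task

Ring the desk bell for the kiln loader: press its plunger right down to its stop and let it spring back up. Then pick up the small two-lugged dish that has the green glass marble in it, lift it about ten centimetres above the ware board and turn it a quarter turn, either way, so that its two lugs point along the length of the board instead of across it; all the while keep the dish level and the marble, which is to melt there, in the middle of its well, do not touch the marble, and do not disturb the empty dish, the vase or the glaze jar. Finish still holding the dish in the gripper, level and still in the air over the board, ready for the loader to take: do not put it down or let go.

Things in the scene. Friction and masses are not known exactly. Their poses are not given: they have to be found in the camera images.
- board: Pale wooden ware board fixed on the bench, 200 mm wide (its x axis, across) by 460 mm long (its y axis, along the board), flat top 18 mm above the bench. Origin on the bench under the board's centre. Three pieces of ware stand on it in a row, about 150 mm apart, in any order.
- dish: Round red-clay dish, white inside, holding the marble; loose, 110 g. 64 mm outer diameter, 25 mm tall; wall 4.5 mm thick, upright from 10 mm up, below that drawn in to a 42 mm foot. Two like lugs along its x axis (28 wide, 15 to 22 mm up, 102 mm over both); its y sides are free to grip. Origin: centre of underside. Starts on the board (origin 18 mm up), lugs across it within 10 degrees.
- dish_well (a point): Lowest point of the dish's well, at the centre, 6 mm above the dish's underside. The well is a shallow dish: slope about 4 degrees within 12 mm of the centre, 14 degrees out to 20 mm, then steep.
- marble: Green glass marble, 22 mm diameter, 14 g, lying loose and rolling easily in the dish's well; origin at its centre, which rests 17 mm above the dish's underside (its top is 28 mm above the underside, 3 mm over the rim).
- plunger (a joint): Travel of the bell's plunger: 0 up, 0.007 m pressed right down to its stop. A spring holds it up: about 1.5 N to start it, about 5 N at the stop; it springs back when let go.
- plunger_top (a point): Top centre of the plunger's flat head (20 mm diameter, 5 mm thick), on the axis of the chromed desk bell; 70 mm above the bench when up, 63 mm when down; it moves with the plunger. The bell (dome 82 mm across, its top 57 mm above the bench) is fixed to the bench near the left or the right end of the board.
- dish_empty: Bystander on the board: red-clay dish of the same size and shape as the dish, blue inside, empty. Origin at the centre of the underside; lugs along its x axis.
- vase: Bystander on the board: brown waisted bud vase, 62 mm at the foot, 88 mm tall. Origin at the centre of the underside.
- glaze_jar: Bystander: round lidded jar, 72 mm diameter, 85 mm tall, standing on the bench at the other end of the board from the bell. Origin at the centre of the underside.
There are look-alikes about, which are no part of the job. What is shaped like the part that bears plunger but pink or red is not meant.

How it is judged:
By the outcome, as a careful person would: the job done as asked, in the order asked, and still so for the second after the job is handed in, while the arm keeps its last pose, push and grip.
It also fails if it takes over 58 s, if anything falls off the work surface, if the arm or the gripper's body presses on something with over 40 N, if the wrist force passes 120 N, or if a joint passes its speed limit or range.

## Robot

A 6-joint arm with a two-finger parallel gripper is mounted at the origin on the work surface. World frame = base frame: x ahead of the robot, y to its left, z up, the work surface at z = 0. Lengths are in m, angles in rad, forces in N, time in s.
With the tool pointing down it reaches from about 0.25 to 0.775 m from the base axis. Payload 4 kg.
Tool frame: the origin (TCP) lies between the finger pads; the fingertips stand ahead of it and the grasp point (between the pads) lies 5 mm behind it (bot.finger_overhang is the x of the fingertips in the tool frame, in m); x points along the fingers, y is the direction in which the jaws open and shut, and the axes are right-handed (so a half turn about x gives the same grasp; the last joint's range is limited). The gripper opens to 85 mm and grips with 20 to 120 N. Pads are 22 mm wide; open, the fingers measure 114 mm over their backs; the gripper's body (76 mm by 85 mm) begins 54 mm behind the grasp point. The pads swing forward as they close: fully open they stand 13 mm farther back than shut.
Start: joints at [1.204, 0.087, 1.371, -0, 1.684, -0.103], TCP at [0.143, 0.531, 0.245] pointing down, gripper open.
Joint ranges: [-3.1, 3.1], [-0.76, 2.03], [0.27, 2.55], [-1.08, 4.22], [0.17, 2.65], [-2.57, 2.57]. Speed limits (rad/s): [2.79, 2.79, 3.14, 3.14, 3.14, 3.14].

## Interface

Orientations are given as a rotation vector (axis times angle).
In Python, from workcell import bot gives the robot as it stands.
- The arm moves only by the tool move_arm, never from a script. Its argument "targets" is a list that holds one entry, the list of rows, each a list of 7 numbers: the finger opening in m, from 0 to 0.0854, then the shift along the tool's x, y, z in m, then the turn, a rotation vector about the tool's x, y, z in degrees. A call has 1 to 12 rows; each row is the pose to reach, as a shift and turn from the pose commanded when the call began, along the tool's axes at that moment; what a row does not reach only later rows make up. A row lasts 1/12 s, in which the tool goes at most 41.7 mm and 7.16 degrees, less where a joint would pass 70% of its speed; a pose out of reach is approached as far as the arm can. A call with a gripper value outside its range is refused whole. The fingers move at their own pace and stop on an object; "squeeze" is the grip in N (left out, the last holds). Time passes only in rows, so rows that repeat a pose let the fingers close. It gives the time, the measured TCP pose, the force and the opening at its end, in the units of the state.
- bot.observe(): the state, without advancing time (a new reading comes with each control period).
- bot.snapshot(name): name is "side" or "top"; returns a dict with "pixels" (480x640x3 uint8, red, green, blue), "range_z" (480x640 float32, m along the optical axis (not along the pixel's ray), 0 where there is no reading), "mtx" (3x3 intrinsics, pixels), "k1" (the pictures are not rectified: a ray, as slopes to the right and down, at radius r is drawn at 1 + k1 r^2 times it, then the intrinsics apply), "R" (3x3) and "t" (3): a world point X has camera coordinates R X + t. Camera axes: x right, y down, z forward; pixel columns grow to the right and rows downward; lengths in m; the calibration is good to about 2 mm. A picture is of the moment at which its call begins.
- bot.close_job(): hands the job in, once; it reports no verdict.
The state is a dict: "clock": time; "qpos": joint angles; "joint_velocities": joint speeds; "tau": joint torques, N m; "tcp_pos": TCP position; "tool_rot": TCP orientation; "wrist_force": force on the tool from outside, world axes, zero at the start; "wrist_torque": the same for the moment, N m; "finger_gap": opening from 0.0 (shut) to 1.0 (fully open).
Only numpy, scipy, OpenCV 4.12 (cv2) and the standard library are available. Lean on these libraries where they do the work, as an engineer would, in place of code of your own. Each camera call takes 0.05 s, during which the arm holds its last target.

## Working session

There is one attempt and no reset: what is moved stays moved. The work goes in short steps, Python scripts to look and compute and a tool call to move; the robot and the scene stay as the last step left them, time stands still between calls to the robot, and variables do not carry over. Pictures are saved under pics/ and viewed, and the job is handed in when it is done.

Besides the shell and the picture viewer there is one more tool, called after ">>>" as name(argument=value, ...) on one line, values as JSON. move_arm: Moves the arm, as the interface text tells. Its arguments: {"type":"object","properties":{"targets":{"type":"array"},"squeeze":{"type":"number"}},"required":["targets"]}

```bash
mkdir -p pics; ls; cat > h.py <<'E'
import numpy as np,cv2
from scipy.spatial.transform import Rotation as Ro
from workcell import bot
def snap(n,f):
    s=bot.snapshot(n); cv2.imwrite('pics/'+f+'.png',s['pixels'][:,:,::-1]); np.savez('pics/'+f+'.npz',**s); return s
def ray(s,u,v):
    K=np.array(s['mtx']);k=float(s['k1'])
    d=np.array([(u-K[0,2])/K[0,0],(v-K[1,2])/K[1,1]]);x=d.copy()
    for _ in range(20): x=d/(1+k*(x@x))
    R=np.array(s['R']);return -R.T@np.array(s['t']),R.T@np.array([x[0],x[1],1.])
def onz(s,u,v,z):
    o,d=ray(s,u,v);return o+d*(z-o[2])/d[2]
def deproj(s,u,v):
    o,d=ray(s,u,v);return o+d*float(s['range_z'][int(v),int(u)])
def proj(s,X):
    K=np.array(s['mtx']);c=np.array(s['R'])@X+np.array(s['t']);x=c[:2]/c[2];x=x*(1+float(s['k1'])*(x@x));return K[:2,:2]@x+K[:2,2]
E
python3 - <<'E'
from h import *
for n in('top','side'):
    s=snap(n,n+'0'); print(n,s['mtx'],s['k1'],s['R'],s['t'])
o=bot.observe();print(o, bot.finger_overhang)
E
```

```text
pics
top [[438.39352879   0.         322.75844995]
 [  0.         438.39352879 241.26800056]
 [  0.           0.           1.        ]] 0.021063539714771415 [[ 1.20240663e-02 -9.99927650e-01  3.41620169e-04]
 [-9.97558269e-01 -1.20190788e-02 -6.87971095e-02]
 [ 6.87962380e-02  4.86434979e-04 -9.97630614e-01]] [0.01867835 0.49096566 1.08314673]
side [[545.70560345   0.         315.18083307]
 [  0.         545.70560345 238.67939184]
 [  0.           0.           1.        ]] -0.09740875718600345 [[ 0.82866547 -0.55935637  0.02083238]
 [-0.31466974 -0.4963056  -0.80911291]
 [ 0.46292169  0.66392862 -0.58728384]] [-0.4155453   0.2243357   1.11089055]
{'clock': 0.1, 'qpos': array([ 1.20390954e+00,  8.78768054e-02,  1.37209400e+00,  1.87259948e-05,
        1.68360381e+00, -1.03102300e-01]), 'joint_velocities': array([ 0.00078316, -0.00176865, -0.00232118,  0.00094924,  0.00303008,
        0.00074186]), 'tau': array([ 2.02924435e-03, -3.53014827e+01, -3.14218712e+01, -1.22166866e-04,
        7.93785701e-03,  6.09333767e-06]), 'tcp_pos': array([0.14325482, 0.5305851 , 0.24426312]), 'tool_rot': array([ 0.20556512,  1.56133943, -0.2085934 ]), 'wrist_force': array([-0.41951506,  0.22447554,  0.26346275]), 'wrist_torque': array([-1.63328658e-02,  2.70411515e-02,  3.81652167e-05]), 'finger_gap': 1.0022392329323193} 0.014
```

View pics/top0.png

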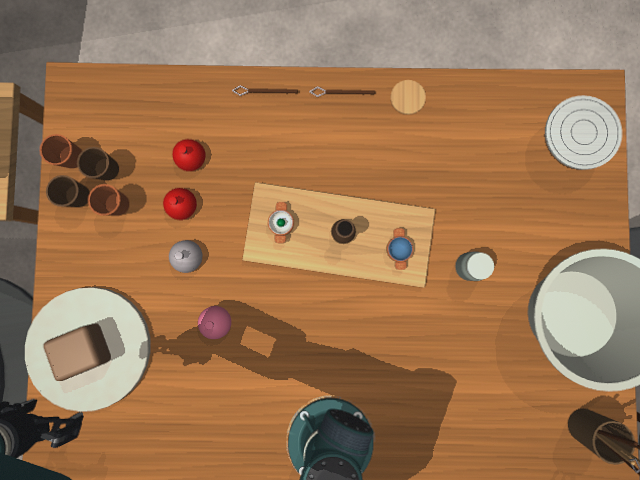

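View pics/side0.png

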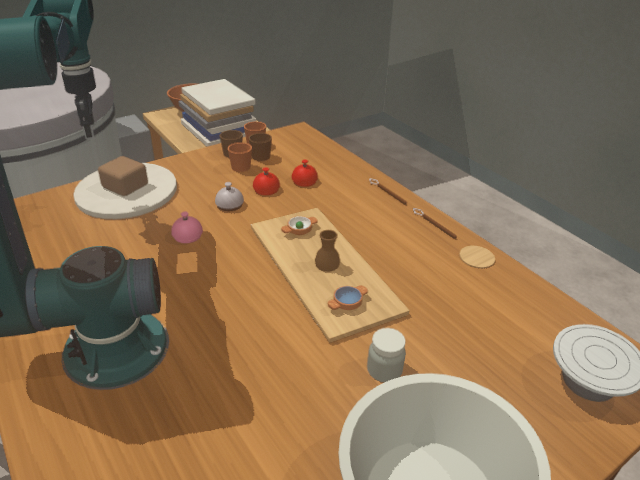

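The top view shows the chrome bell at about (185,256), with red and pink look-alikes around it. The dish with the marble is at (281,222), the vase at (343,231), the empty dish at (401,248) and the jar at (478,266). Next I'll measure them.

```bash
cat > m.py <<'E'
from h import *
t=dict(np.load('pics/top0.npz'));s=dict(np.load('pics/side0.npz'))
def crop(S,u,v,r,f,k=8):
    c=S['pixels'][v-r:v+r,u-r:u+r,::-1]; return cv2.resize(c,None,fx=k,fy=k,interpolation=cv2.INTER_CUBIC)
a=np.hstack([crop(t,185,252,24,0),crop(t,281,222,24,0)]);b=np.hstack([crop(s,229,196,24,0),crop(s,299,226,24,0)])
cv2.imwrite('pics/crops.png',cv2.resize(np.vstack([a,b]),(600,600)))
hsv={n:cv2.cvtColor(S['pixels'],cv2.COLOR_RGB2HSV) for n,S in (('t',t),('s',s))}
def blob(n,lo,hi,box):
    m=cv2.inRange(hsv[n],lo,hi);M=np.zeros_like(m);u0,v0,u1,v1=box;M[v0:v1,u0:u1]=m[v0:v1,u0:u1]
    v,u=np.nonzero(M);return M,u.mean(),v.mean(),len(u)
for n,S,box in(('t',t,(255,195,310,250)),('s',s,(275,205,325,245))):
    M,u,v,c=blob(n,(45,90,30),(90,255,255),box);print('marble',n,u,v,c,onz(S,u,v,.035))
    M,u,v,c=blob(n,(0,110,90),(14,255,255),box);print('clay',n,u,v,c)
# lugs in top
M,_,_,_=blob('t',(0,110,90),(11,255,255),(255,195,310,250))
n,l,st,ce=cv2.connectedComponentsWithStats(M)
for i in range(1,n):
    if st[i,4]>15: print('lug',ce[i],st[i],onz(t,*ce[i],.018+.022))
# board
M=cv2.inRange(hsv['t'],(10,40,150),(30,140,255));n,l,st,ce=cv2.connectedComponentsWithStats(M)
for i in range(1,n):
    if st[i,4]>3000 :
        r=cv2.minAreaRect(np.argwhere(l==i)[:,::-1].astype(np.float32));print(st[i],r);B=cv2.boxPoints(r)
        if 240<r[0][0]<440 and 180<r[0][1]<290:
            P=np.array([onz(t,*p,.018)[:2] for p in B]);print(P,P.mean(0))
E
python3 m.py
```

```text
marble t 280.4255319148936 222.17021276595744 47 [0.53556501 0.12989958 0.035     ]
clay t 280.33093525179856 222.9568345323741 278
marble s 298.7 223.6 20 [0.53838831 0.13311742 0.035     ]
clay s 301.27667984189725 228.57312252964428 253
lug [280.98947368 206.82105263] [270 202  22  14  95] [0.5731149  0.12871926 0.04      ]
lug [280.8019802  236.18811881] [269 227  24  16 101] [0.50038477 0.12784177 0.04      ]
[  242   182   193   106 12157] ((338.86761474609375, 234.37176513671875), (184.6870574951172, 79.83794403076172), 8.450698852539062)
[[ 0.4405861   0.2265211 ]
 [ 0.64043527  0.20176623]
 [ 0.57681305 -0.2595211 ]
 [ 0.37867488 -0.22926953]] [ 0.50912732 -0.01512582]
```

View pics/crops.png

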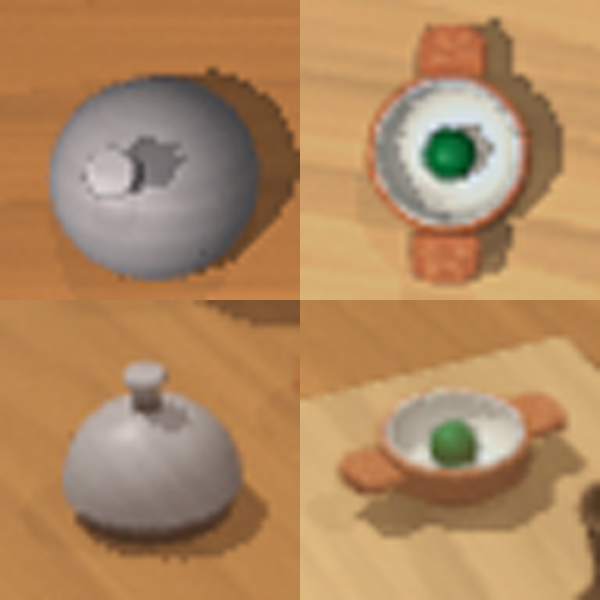

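```bash
cat > m2.py <<'E'
from m import *
def tri(a,b):
    (o1,d1),(o2,d2)=ray(t,*a),ray(s,*b)
    A=np.stack([d1,-d2],1);x=np.linalg.lstsq(A,o2-o1,rcond=None)[0];p,q=o1+x[0]*d1,o2+x[1]*d2;return (p+q)/2,np.linalg.norm(p-q)
print('plunger',onz(t,178.6,255.5,.07),onz(s,228.4,183.5,.07),tri((178.6,255.5),(228.4,183.5)))
# dome outline in top: mask grey
M,u,v,c=blob('t',(0,0,60),(179,60,255),(160,230,212,278));
cn=max(cv2.findContours(M,0,1)[0],key=cv2.contourArea);(x,y),r=cv2.minEnclosingCircle(cn);print('dome',x,y,r,onz(t,x,y,.02))
# dish rim: clay+white+green closed, contour opened to remove lugs
for n,S,box in(('t',t,(260,198,305,248)),('s',s,(275,205,325,245))):
    W=blob(n,(0,0,120),(179,70,255),box)[0]
    G=blob(n,(45,90,30),(90,255,255),box)[0]
    l=cv2.morphologyEx(W|G,cv2.MORPH_CLOSE,np.ones((5,5)))
    cn=max(cv2.findContours(l,0,1)[0],key=cv2.contourArea);e=cv2.fitEllipse(cv2.convexHull(cn));print('inner',n,e,onz(S,*e[0],.042))
for d in(-.03,0,.03):
  pass
for p in [(281,215),(190,256),(310,250),(343,231),(478,266)]:print(p,deproj(t,*p))
for nm,u,v,z in[('vase',343,231,.1),('empty',400.5,248,.043),('jar',480,266,.085),('red',179,204,.06),('red2',189,155,.06),('pink',213,322,.06)]:print(nm,onz(t,u,v,z))
o=bot.observe();R=Ro.from_rotvec(o['tool_rot']).as_matrix();print(R,o['tcp_pos'])
E
python3 m2.py|tail -18
```

```text
plunger [0.44901065 0.36677078 0.07      ] [0.45160124 0.36218583 0.07      ] (array([0.45098225, 0.36614032, 0.06844286]), np.float64(0.004429471784630559))
dome 185.22222900390625 256.1111145019531 16.5179500579834 [0.44930636 0.36670565 0.02      ]
inner t ((280.06500244140625, 221.96876525878906), (23.076345443725586, 23.38628578186035), 2.716165781021118) [0.53527027 0.1301083  0.042     ]
inner s ((299.3291015625, 222.4111328125), (12.986778259277344, 21.440204620361328), 91.77871704101562) [0.53719514 0.12825765 0.042     ]
(281, 215) [0.5546597  0.12973178 0.02546818]
(190, 256) [0.44884669 0.34652959 0.04756453]
(310, 250) [0.46835554 0.05626904 0.01760518]
(343, 231) [ 0.50889552 -0.02191267  0.1059404 ]
(478, 266) [ 0.43242088 -0.33926971  0.08464783]
vase [ 0.5094485  -0.02218343  0.1       ]
empty [ 0.474695   -0.16573157  0.043     ]
jar [ 0.43247479 -0.34379782  0.085     ]
red [0.57389689 0.37335437 0.06      ]
red2 [0.69451111 0.35302186 0.06      ]
pink [0.29236698 0.28297249 0.06      ]
[[-7.28320833e-04  2.60733261e-01  9.65410605e-01]
 [-1.84338594e-03  9.65408871e-01 -2.60734183e-01]
 [-9.99998036e-01 -1.96952247e-03 -2.22495366e-04]] [0.14325482 0.5305851  0.24426312]
```

Plunger is at about (0.450, 0.366), the dish at (0.536, 0.130) with lug yaw about 0.7°, and the board yaw is about -7.8°. I'll go over the bell with the fingers shut.

>>> move_arm(targets=[[[0.0,0,-0.006,0.025,0,0,0],[0,0,-0.012,0.055,0,0,0],[0,0,-0.02,0.085,0,0,0],[0,0.01,-0.028,0.12,0,0,0],[0,0.02,-0.036,0.155,0,0,0],[0,0.035,-0.044,0.19,0,0,0],[0,0.05,-0.052,0.225,0,0,0],[0,0.065,-0.06,0.26,0,0,0],[0,0.08,-0.067,0.29,0,0,0],[0,0.095,-0.073,0.315,0,0,0],[0,0.105,-0.077,0.332,0,0,0],[0,0.11,-0.079,0.339,0,0,0]]])

```text
clock: 1.1
tcp_pos: [0.4512, 0.364, 0.1324]
tool_rot: [0.207, 1.563, -0.212]
wrist_force: [-0.8, -0.5, -0.5]
finger_gap: -0.003
```

```bash
python3 - <<'E'
from h import *
o=bot.observe();R=Ro.from_rotvec(o['tool_rot']).as_matrix();print(R.round(4),o['tcp_pos'],o['wrist_force'],o['finger_gap'])
p=o['tcp_pos'];print('shift',R.T@(np.array([.450,.366,.09])-p))
t=snap('top','t1');s=snap('side','s1')
a=t['pixels'][200:310,130:240,::-1];b=s['pixels'][120:230,175:285,::-1]
cv2.imwrite('pics/c1.png',cv2.resize(np.hstack([a,b]),(800,400),interpolation=cv2.INTER_CUBIC))
E
```

```text
[[-0.0031  0.2637  0.9646]
 [-0.003   0.9646 -0.2637]
 [-1.     -0.0037 -0.0022]] [0.4512061  0.36395942 0.13240623] [-0.77720672 -0.51080259 -0.54223287] -0.0027526721984728357
shift [ 0.04240349  0.00180763 -0.0016073 ]
```

View pics/c1.png

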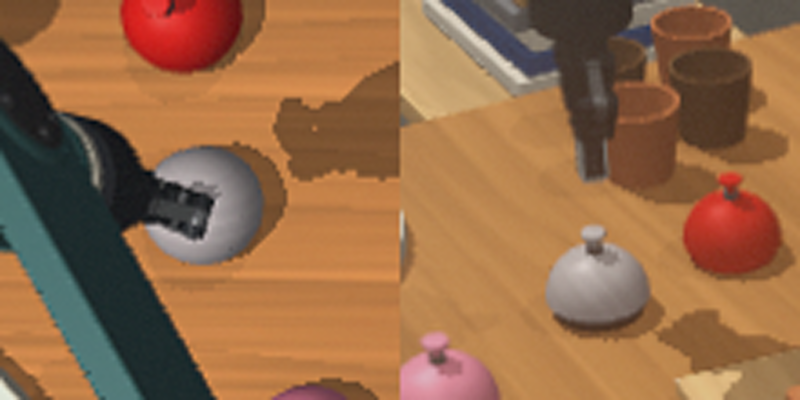

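In the side view the shut fingertips are right above the chrome plunger. Going down to just above it.

>>> move_arm(targets=[[[0,0.01,0.001,-0.001,0,0,0],[0,0.02,0.001,-0.001,0,0,0],[0,0.03,0.001,-0.001,0,0,0],[0,0.038,0.001,-0.001,0,0,0],[0,0.042,0.001,-0.001,0,0,0],[0,0.045,0.001,-0.001,0,0,0],[0,0.047,0.001,-0.001,0,0,0],[0,0.048,0.001,-0.001,0,0,0]]])

```text
clock: 1.87
tcp_pos: [0.4494, 0.3677, 0.0872]
tool_rot: [0.207, 1.561, -0.207]
wrist_force: [0.4, 1.2, -0.5]
finger_gap: 0.003
```

>>> move_arm(targets=[[[0,0.001,0,0,0,0,0],[0,0.002,0,0,0,0,0],[0,0.003,0,0,0,0,0],[0,0.004,0,0,0,0,0],[0,0.005,0,0,0,0,0],[0,0.006,0,0,0,0,0],[0,0.006,0,0,0,0,0]]])

```text
clock: 2.45
tcp_pos: [0.4497, 0.3677, 0.0817]
tool_rot: [0.208, 1.56, -0.207]
wrist_force: [0.6, 0.8, 3.0]
finger_gap: 0.0
```

Contact (3 N). Continuing down to the stop in small steps.

>>> move_arm(targets=[[[0,0.001,0,0,0,0,0],[0,0.002,0,0,0,0,0],[0,0.003,0,0,0,0,0],[0,0.004,0,0,0,0,0],[0,0.0045,0,0,0,0,0],[0,0.0045,0,0,0,0,0]]])

```text
clock: 2.95
tcp_pos: [0.4497, 0.3677, 0.0775]
tool_rot: [0.208, 1.56, -0.207]
wrist_force: [-0.2, 0.1, 6.0]
finger_gap: 0.0
```

>>> move_arm(targets=[[[0,0.0005,0,0,0,0,0],[0,0.001,0,0,0,0,0],[0,0.0015,0,0,0,0,0],[0,0.0015,0,0,0,0,0],[0,0.0015,0,0,0,0,0]]])

```text
clock: 3.37
tcp_pos: [0.4497, 0.3677, 0.0775]
tool_rot: [0.208, 1.56, -0.206]
wrist_force: [-2.3, -2.5, 11.4]
finger_gap: -0.006
```

>>> move_arm(targets=[[[0,0.0005,0,0,0,0,0],[0,0.001,0,0,0,0,0],[0,0.001,0,0,0,0,0]]])

```text
clock: 3.62
tcp_pos: [0.4497, 0.3678, 0.0774]
tool_rot: [0.208, 1.559, -0.206]
wrist_force: [-5.3, -3.5, 14.7]
finger_gap: 0.001
```

```bash
python3 - <<'E'
from h import *
o=bot.observe();print(o['tcp_pos'],o['wrist_force'])
s=snap('side','s2');b=s['pixels'][140:220,185:265,::-1]
cv2.imwrite('pics/c2.png',cv2.resize(b,(560,560),interpolation=cv2.INTER_CUBIC))
E
```

```text
[0.44974294 0.36777227 0.07740188] [-5.26624506 -3.5146225  14.74517983]
```

View pics/c2.png

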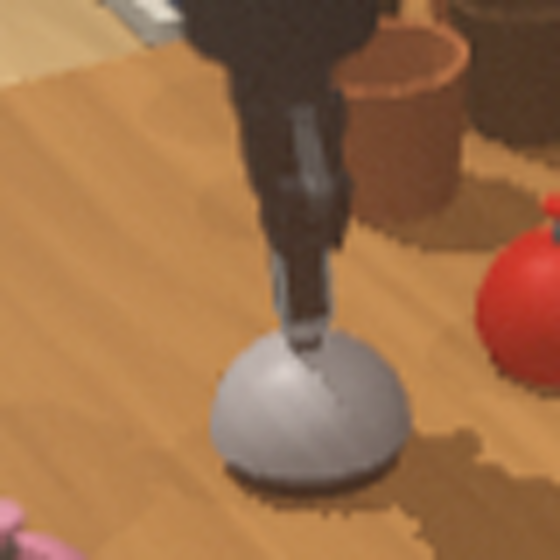

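The plunger is at its stop: z stays at 77.4 mm while force rises from 6 to 15 N, and the tips are about 63 mm up. Releasing.

>>> move_arm(targets=[[[0,-0.004,0,0,0,0,0],[0,-0.008,0,0,0,0,0],[0,-0.014,0,0,0,0,0],[0,-0.024,0,0,0,0,0],[0,-0.038,0,0,0,0,0],[0,-0.055,0,0,0,0,0],[0,-0.07,0,0,0,0,0],[0,-0.085,0,0,0,0,0],[0.03,-0.095,0,0,0,0,0],[0.085,-0.1,0,0,0,0,0],[0.085,-0.1,0,0,0,0,0],[0.085,-0.1,0,0,0,0,0]]])

```text
clock: 4.67
tcp_pos: [0.4492, 0.3674, 0.1737]
tool_rot: [0.207, 1.562, -0.208]
wrist_force: [0.0, -0.1, 0.2]
finger_gap: 0.567
```

```bash
python3 - <<'E'
from h import *
o=bot.observe();R=Ro.from_rotvec(o['tool_rot']).as_matrix();print(R.round(4),o['tcp_pos'],o['wrist_force'],o['finger_gap'])
p=o['tcp_pos'];print('shift',R.T@(np.array([.536,.130,.12])-p))
th=np.radians(.7);Rg=np.array([[0,-np.sin(th),np.cos(th)],[0,np.cos(th),np.sin(th)],[-1,0,0]]);print(np.degrees(Ro.from_matrix(R.T@Rg).as_rotvec()))
t=snap('top','t3');s=snap('side','s3')
b=s['pixels'][140:260,185:345,::-1]
cv2.imwrite('pics/c3.png',cv2.resize(b,(800,600),interpolation=cv2.INTER_CUBIC))
E
```

```text
[[-8.000e-04  2.608e-01  9.654e-01]
 [-4.000e-04  9.654e-01 -2.608e-01]
 [-1.000e+00 -6.000e-04 -6.000e-04]] [0.44915063 0.36741925 0.17374665] [ 0.03032459 -0.10051828  0.20497474] 0.5671738366676956
shift [ 0.05378081 -0.20652659  0.14578685]
[-15.81461815  -0.04161468   0.03022532]
```

View pics/c3.png

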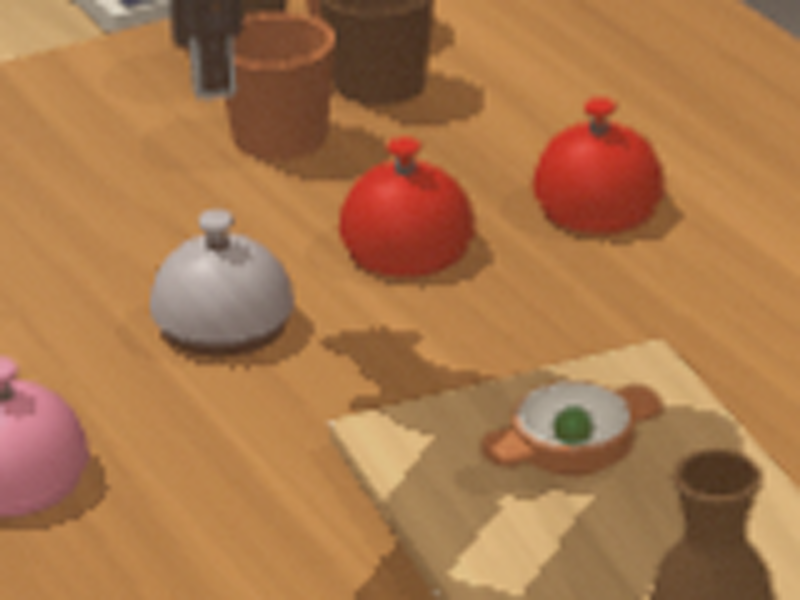

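The plunger has sprung back up. Moving over the dish.

>>> move_arm(targets=[[[0.085,0,-0.01,0.007,-1,0,0],[0.085,0,-0.025,0.018,-2,0,0],[0.085,0,-0.045,0.032,-4,0,0],[0.085,0,-0.068,0.048,-6,0,0],[0.085,0,-0.092,0.065,-8,0,0],[0.085,0,-0.116,0.082,-10,0,0],[0.085,0.005,-0.14,0.099,-12,0,0],[0.085,0.01,-0.162,0.115,-13,0,0],[0.085,0.02,-0.181,0.128,-14,0,0],[0.085,0.03,-0.195,0.138,-15,0,0],[0.085,0.038,-0.204,0.144,-15.8,0,0],[0.085,0.04,-0.2065,0.146,-15.8,0,0]]])

```text
clock: 5.77
tcp_pos: [0.5354, 0.1281, 0.1313]
tool_rot: [-0.009, 1.576, 0.007]
wrist_force: [0.5, 0.2, 0.2]
finger_gap: 0.992
```

```bash
python3 - <<'E'
from h import *
o=bot.observe();R=Ro.from_rotvec(o['tool_rot']).as_matrix();print(R.round(4),o['tcp_pos'],o['wrist_force'],o['finger_gap'])
p=o['tcp_pos'];print('shift',R.T@(np.array([.536,.130,.08])-p))
t=snap('top','t4');s=snap('side','s4')
a=t['pixels'][170:270,230:330,::-1];b=s['pixels'][160:260,250:350,::-1]
cv2.imwrite('pics/c4.png',cv2.resize(np.hstack([a,b]),(800,400),interpolation=cv2.INTER_CUBIC))
E
```

```text
[[-0.0052 -0.0097  0.9999]
 [-0.0012  1.      0.0097]
 [-1.     -0.0012 -0.0052]] [0.53544912 0.12805693 0.13129036] [0.52257857 0.24798627 0.2306006 ] 0.9919575692121736
shift [0.05128437 0.00199887 0.00083519]
```

View pics/c4.png

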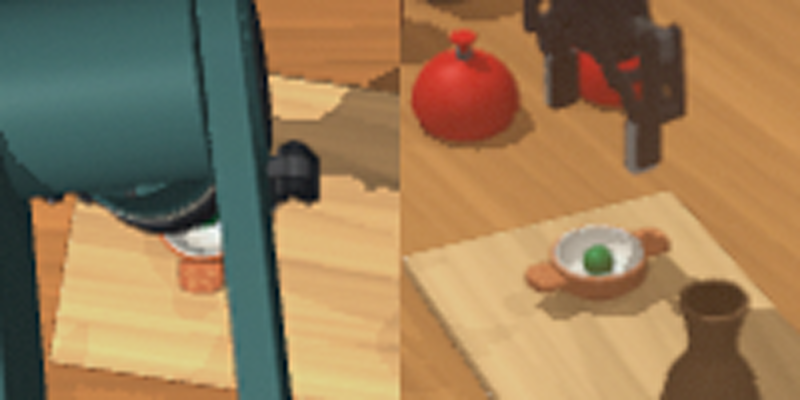

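>>> move_arm(targets=[[[0.085,0.008,0,0,0,0,0],[0.085,0.018,0,0,0,0,0],[0.085,0.03,0,0,0,0,0],[0.085,0.042,0,0,0,0,0],[0.085,0.052,0,0,0,0,0],[0.085,0.06,0,0,0,0,0],[0.085,0.065,0,0,0,0,0],[0.085,0.067,0,0,0,0,0],[0.085,0.067,0,0,0,0,0],[0.085,0.067,0,0,0,0,0]]])

```text
clock: 6.7
tcp_pos: [0.5369, 0.1302, 0.0677]
tool_rot: [-0.009, 1.57, 0.009]
wrist_force: [-0.2, 0.2, 0.5]
finger_gap: 0.992
```

```bash
python3 - <<'E'
from h import *
o=bot.observe();R=Ro.from_rotvec(o['tool_rot']).as_matrix();print(R.round(4),o['tcp_pos'],o['wrist_force'],o['finger_gap'])
t=snap('top','t5');s=snap('side','s5')
p=o['tcp_pos']
c=s['pixels'][180:270,240:360,::-1].copy();c=cv2.resize(c,(800,600),interpolation=cv2.INTER_CUBIC)
k=800/120
for dy in(-.0427,0,.0427):
  for dz in(-.014,0,):
   for dx in (-.011,.011):
    u=proj(s,p+R@np.array([-dz,dy,dx]));cv2.circle(c,(int((u[0]-240+.5)*k),int((u[1]-180+.5)*k)),4,(255,0,255) if dz else (0,255,255),-1)
cv2.imwrite('pics/c5.png',c)
E
```

```text
[[ 9.000e-04 -1.190e-02  9.999e-01]
 [ 2.000e-04  9.999e-01  1.190e-02]
 [-1.000e+00  2.000e-04  9.000e-04]] [0.53688656 0.13016933 0.06771236] [-0.19290188  0.20301518  0.51182702] 0.9916862161887625
```

View pics/c5.png

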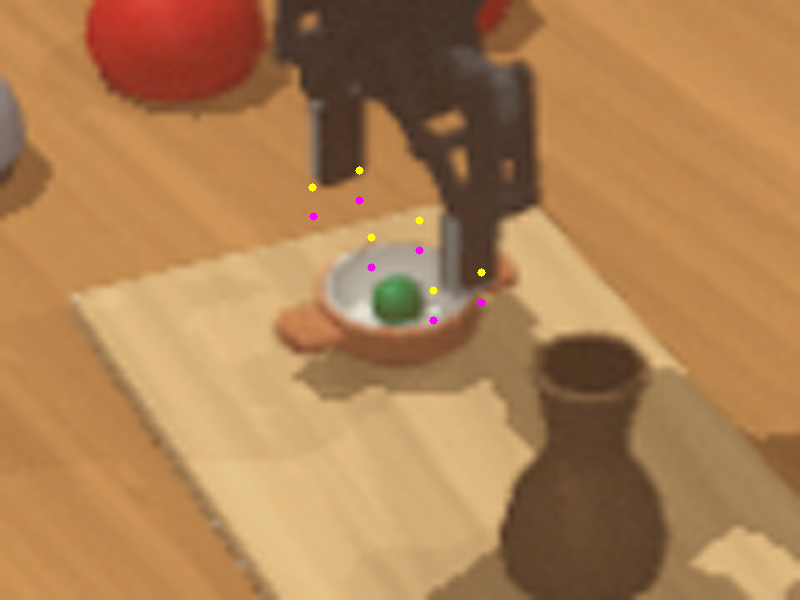

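Open, the tips stand about level with the TCP; by the swing they'll be roughly 5–7 mm ahead of it at a 64 mm opening. So I'll take TCP z ≈ 0.029 for the grasp, giving tips about 4–6 mm above the board. Descending around the dish.

>>> move_arm(targets=[[[0.085,0.006,0,0,0,0,0],[0.085,0.012,0,-0.001,0,0,0],[0.085,0.018,0,-0.001,0,0,0],[0.085,0.024,0,-0.001,0,0,0],[0.085,0.03,0,-0.001,0,0,0],[0.085,0.034,0,-0.001,0,0,0],[0.085,0.037,0,-0.001,0,0,0],[0.085,0.0385,0,-0.001,0,0,0],[0.085,0.0385,0,-0.001,0,0,0]]])

```text
clock: 7.55
tcp_pos: [0.5353, 0.1301, 0.0283]
tool_rot: [-0.009, 1.572, 0.009]
wrist_force: [-0.5, -0.3, -0.3]
finger_gap: 0.997
```

```bash
cat > v.py <<'E'
from h import *
import sys
o=bot.observe();R=Ro.from_rotvec(o['tool_rot']).as_matrix();print(R.round(4),o['tcp_pos'],o['wrist_force'],o['wrist_torque'],o['finger_gap']*.0854)
f=sys.argv[1];t=snap('top','t'+f);s=snap('side','s'+f)
u,v=proj(s,o['tcp_pos']).astype(int);a=s['pixels'][v-45:v+45,u-60:u+60,::-1]
cv2.imwrite('pics/c'+f+'.png',cv2.resize(a,(800,600),interpolation=cv2.INTER_CUBIC))
E
python3 v.py 6
```

```text
[[-8.000e-04 -1.200e-02  9.999e-01]
 [-0.000e+00  9.999e-01  1.200e-02]
 [-1.000e+00 -0.000e+00 -8.000e-04]] [0.53526598 0.13010488 0.02830214] [-0.51432896 -0.32080319 -0.28595088] [-0.03937182  0.00156159  0.0473118 ] 0.08514397910418627
```

View pics/c6.png

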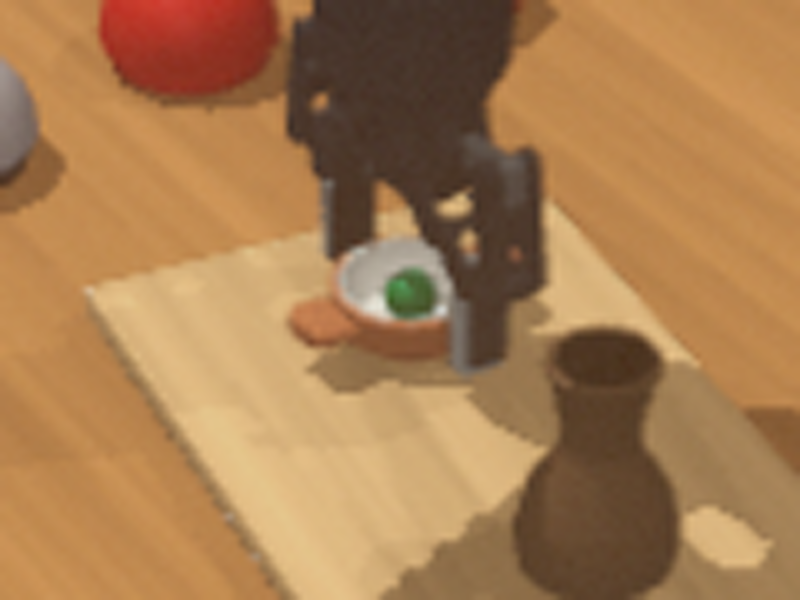

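Both fingers straddle the dish and the marble is centred. Closing slowly.

>>> move_arm(targets=[[[0.082,0,0,0,0,0,0],[0.08,0,0,0,0,0,0],[0.078,0,0,0,0,0,0],[0.076,0,0,0,0,0,0],[0.074,0,0,0,0,0,0],[0.0725,0,0,0,0,0,0],[0.071,0,0,0,0,0,0],[0.07,0,0,0,0,0,0],[0.069,0,0,0,0,0,0],[0.068,0,0,0,0,0,0],[0.0675,0,0,0,0,0,0],[0.067,0,0,0,0,0,0]]], squeeze=25)

```text
clock: 8.65
tcp_pos: [0.5355, 0.1301, 0.0288]
tool_rot: [-0.009, 1.571, 0.009]
wrist_force: [0.7, 0.7, -0.3]
finger_gap: 0.783
```

```bash
python3 v.py 7
```

```text
[[ 0.000e+00 -1.200e-02  9.999e-01]
 [ 1.000e-04  9.999e-01  1.200e-02]
 [-1.000e+00  1.000e-04  0.000e+00]] [0.5355018  0.13014047 0.0287951 ] [ 0.66676702  0.70760571 -0.30731275] [-0.00769167  0.00103771  0.0098091 ] 0.06689093693063938
```

View pics/c7.png

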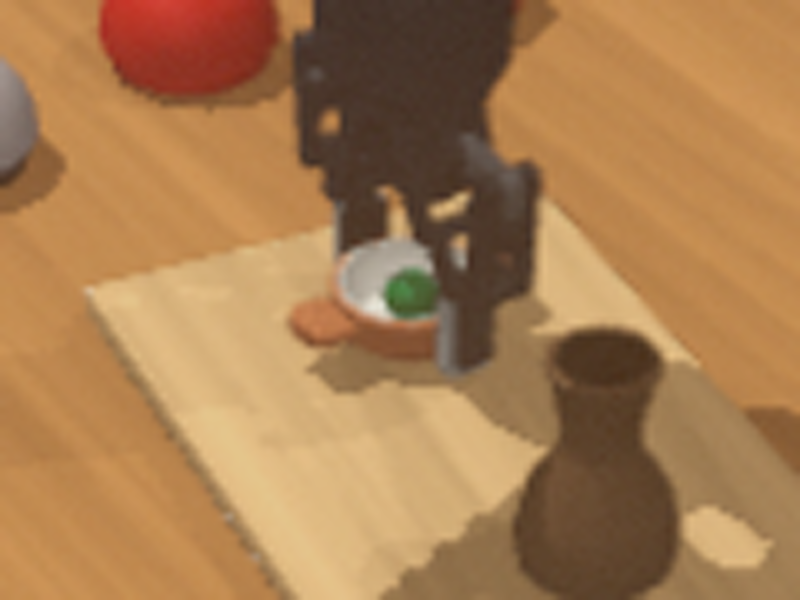

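>>> move_arm(targets=[[[0.0664,0,0,0,0,0,0],[0.0658,0,0,0,0,0,0],[0.0652,0,0,0,0,0,0],[0.0646,0,0,0,0,0,0],[0.064,0,0,0,0,0,0],[0.0634,0,0,0,0,0,0],[0.063,0,0,0,0,0,0],[0.061,0,0,0,0,0,0],[0.058,0,0,0,0,0,0],[0.055,0,0,0,0,0,0],[0.055,0,0,0,0,0,0],[0.055,0,0,0,0,0,0]]], squeeze=30)

```text
clock: 9.75
tcp_pos: [0.5356, 0.1301, 0.0291]
tool_rot: [-0.009, 1.571, 0.009]
wrist_force: [-2.7, -1.2, 3.7]
finger_gap: 0.739
```

```bash
python3 v.py 8
```

```text
[[ 2.000e-04 -1.200e-02  9.999e-01]
 [ 0.000e+00  9.999e-01  1.200e-02]
 [-1.000e+00 -0.000e+00  2.000e-04]] [0.53556287 0.13008265 0.02913668] [-2.70018208 -1.23259859  3.74773856] [-0.14485939  0.2674208  -0.01402586] 0.06313829333496997
```

View pics/c8.png

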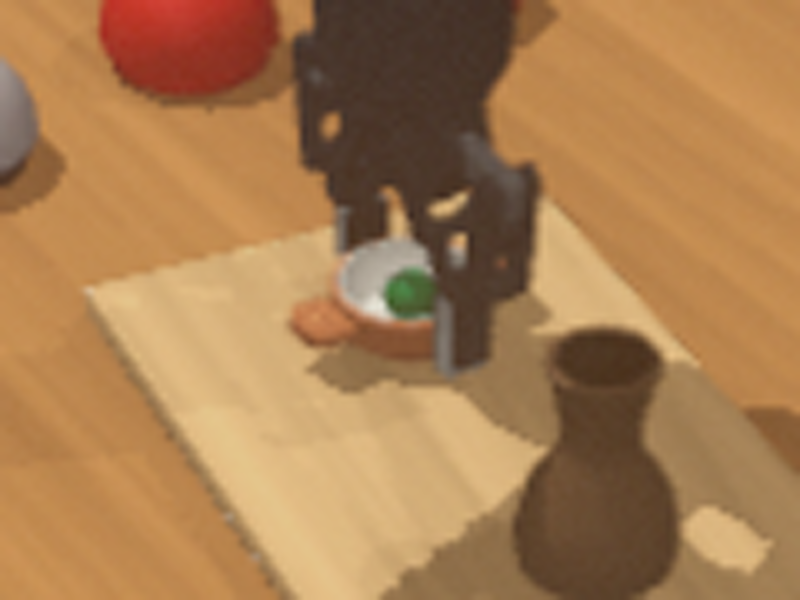

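Gripped at 63 mm, with dish and marble undisturbed. Lifting gently.

>>> move_arm(targets=[[[0.055,-0.0005,0,0,0,0,0],[0.055,-0.0015,0,0,0,0,0],[0.055,-0.003,0,0,0,0,0],[0.055,-0.005,0,0,0,0,0],[0.055,-0.007,0,0,0,0,0],[0.055,-0.009,0,0,0,0,0],[0.055,-0.011,0,0,0,0,0],[0.055,-0.013,0,0,0,0,0],[0.055,-0.0145,0,0,0,0,0],[0.055,-0.0155,0,0,0,0,0],[0.055,-0.016,0,0,0,0,0],[0.055,-0.016,0,0,0,0,0]]])

```text
clock: 10.85
tcp_pos: [0.5356, 0.1301, 0.045]
tool_rot: [-0.009, 1.57, 0.009]
wrist_force: [0.7, -0.1, -1.7]
finger_gap: 0.743
```

```bash
python3 v.py 9
```

```text
[[ 3.000e-04 -1.200e-02  9.999e-01]
 [ 1.000e-04  9.999e-01  1.200e-02]
 [-1.000e+00  1.000e-04  3.000e-04]] [0.53559175 0.13014118 0.04499918] [ 0.66890671 -0.06113662 -1.74825251] [ 0.01938674  0.00286558 -0.02358922] 0.06344986451902335
```

View pics/c9.png

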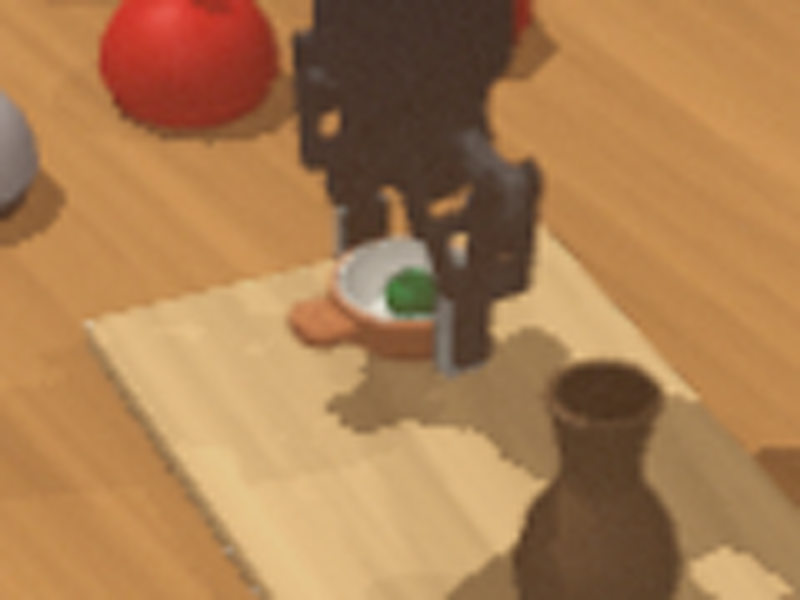

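The dish is off the board, level, marble centred. Lifting the rest of the way.

>>> move_arm(targets=[[[0.055,-0.0005,0,0,0,0,0],[0.055,-0.002,0,0,0,0,0],[0.055,-0.004,0,0,0,0,0],[0.055,-0.007,0,0,0,0,0],[0.055,-0.0105,0,0,0,0,0],[0.055,-0.0145,0,0,0,0,0],[0.055,-0.019,0,0,0,0,0],[0.055,-0.0235,0,0,0,0,0],[0.055,-0.028,0,0,0,0,0],[0.055,-0.0325,0,0,0,0,0],[0.055,-0.037,0,0,0,0,0],[0.055,-0.0415,0,0,0,0,0]]])

```text
clock: 11.95
tcp_pos: [0.5355, 0.1301, 0.0869]
tool_rot: [-0.009, 1.571, 0.009]
wrist_force: [-1.3, 0.4, -1.9]
finger_gap: 0.744
```

>>> move_arm(targets=[[[0.055,-0.0045,0,0,0,0,0],[0.055,-0.009,0,0,0,0,0],[0.055,-0.0135,0,0,0,0,0],[0.055,-0.018,0,0,0,0,0],[0.055,-0.0225,0,0,0,0,0],[0.055,-0.027,0,0,0,0,0],[0.055,-0.031,0,0,0,0,0],[0.055,-0.0345,0,0,0,0,0],[0.055,-0.0375,0,0,0,0,0],[0.055,-0.04,0,0,0,0,0],[0.055,-0.0415,0,0,0,0,0],[0.055,-0.042,0,0,0,0,0]]])

```text
clock: 12.95
tcp_pos: [0.5356, 0.1302, 0.1286]
tool_rot: [-0.009, 1.57, 0.01]
wrist_force: [0.1, 0.0, -1.5]
finger_gap: 0.742
```

```bash
python3 v.py 10
```

```text
[[ 4.000e-04 -1.200e-02  9.999e-01]
 [ 1.000e-04  9.999e-01  1.200e-02]
 [-1.000e+00  1.000e-04  4.000e-04]] [0.53558042 0.13016881 0.12861038] [ 0.10108997  0.02392174 -1.52696643] [-0.05519646 -0.0270184   0.02562033] 0.06337170512413848
```

View pics/c10.png

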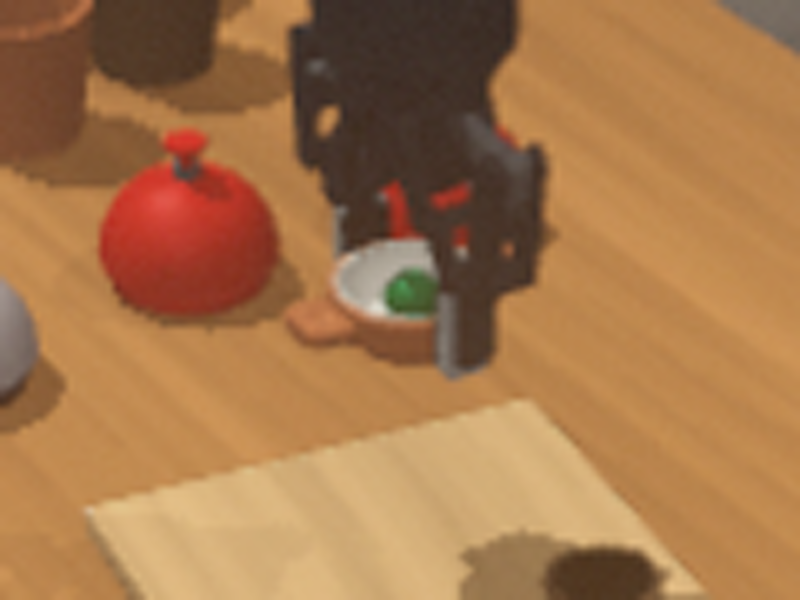

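>>> move_arm(targets=[[[0.055,0,0,0,0.3,0,0],[0.055,0,0,0,1,0,0],[0.055,0,0,0,2,0,0],[0.055,0,0,0,3.5,0,0],[0.055,0,0,0,5.5,0,0],[0.055,0,0,0,7.5,0,0],[0.055,0,0,0,10,0,0],[0.055,0,0,0,12.5,0,0],[0.055,0,0,0,15,0,0],[0.055,0,0,0,17.5,0,0],[0.055,0,0,0,20,0,0],[0.055,0,0,0,22.5,0,0]]])

```text
clock: 14.05
tcp_pos: [0.5354, 0.1301, 0.1282]
tool_rot: [0.301, 1.55, -0.301]
wrist_force: [-0.0, 0.3, -1.9]
finger_gap: 0.748
```

```bash
python3 v.py 11
```

```text
[[-3.000e-04  3.744e-01  9.273e-01]
 [ 1.000e-04  9.273e-01 -3.744e-01]
 [-1.000e+00 -0.000e+00 -3.000e-04]] [0.53543184 0.13013492 0.12816506] [-0.00254717  0.32366049 -1.92995053] [ 0.0439304  -0.01972606 -0.03555389] 0.0638872870636537
```

View pics/c11.png

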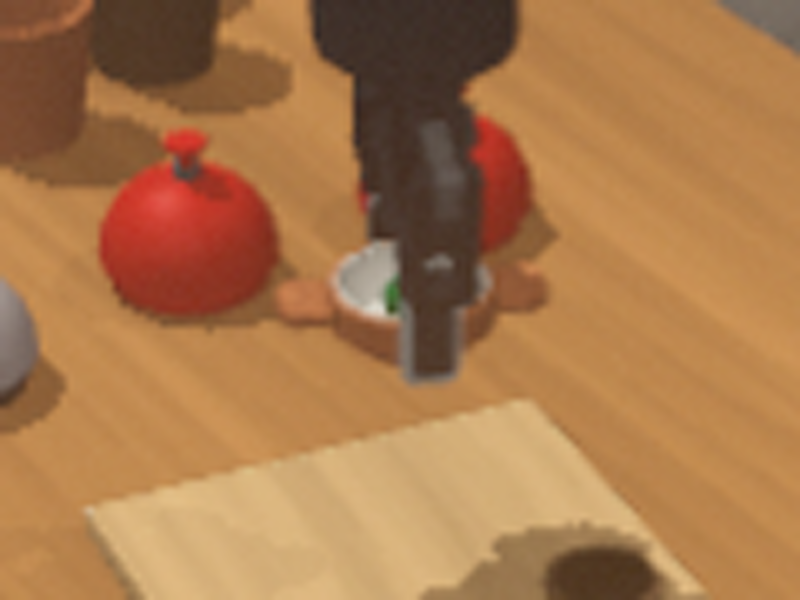

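Turned 22.5°; the dish is level and the marble is still in the middle (partly hidden by a finger). Continuing the turn.

>>> move_arm(targets=[[[0.055,0,0,0,0.5,0,0],[0.055,0,0,0,1.5,0,0],[0.055,0,0,0,3,0,0],[0.055,0,0,0,5,0,0],[0.055,0,0,0,7.5,0,0],[0.055,0,0,0,10,0,0],[0.055,0,0,0,12.5,0,0],[0.055,0,0,0,15,0,0],[0.055,0,0,0,17.5,0,0],[0.055,0,0,0,20,0,0],[0.055,0,0,0,22.5,0,0],[0.055,0,0,0,25,0,0]]])

```text
clock: 15.15
tcp_pos: [0.5355, 0.1301, 0.1283]
tool_rot: [0.64, 1.474, -0.64]
wrist_force: [0.0, 0.4, -0.8]
finger_gap: 0.744
```

>>> move_arm(targets=[[[0.055,0,0,0,2.5,0,0],[0.055,0,0,0,5,0,0],[0.055,0,0,0,7.5,0,0],[0.055,0,0,0,10,0,0],[0.055,0,0,0,12.5,0,0],[0.055,0,0,0,15,0,0],[0.055,0,0,0,17.5,0,0],[0.055,0,0,0,20,0,0],[0.055,0,0,0,22.5,0,0],[0.055,0,0,0,25,0,0],[0.055,0,0,0,27.5,0,0],[0.055,0,0,0,30,0,0]]])

```text
clock: 16.15
tcp_pos: [0.5355, 0.1301, 0.1283]
tool_rot: [1.04, 1.308, -1.04]
wrist_force: [-0.1, -0.7, -1.2]
finger_gap: 0.745
```

>>> move_arm(targets=[[[0.055,0,0,0,2.5,0,0],[0.055,0,0,0,5,0,0],[0.055,0,0,0,7.5,0,0],[0.055,0,0,0,10,0,0],[0.055,0,0,0,12.5,0,0],[0.055,0,0,0,14.5,0,0],[0.055,0,0,0,16.5,0,0],[0.055,0,0,0,18,0,0],[0.055,0,0,0,19.2,0,0],[0.055,0,0,0,20,0,0],[0.055,0,0,0,20.5,0,0],[0.055,0,0,0,20.5,0,0]]])

```text
clock: 17.15
tcp_pos: [0.5355, 0.1301, 0.1283]
tool_rot: [1.303, 1.146, -1.303]
wrist_force: [0.5, -0.5, -1.0]
finger_gap: 0.745
```

```bash
python3 v.py 12
```

```text
[[-0.000e+00  9.918e-01 -1.276e-01]
 [ 1.000e-04 -1.276e-01 -9.918e-01]
 [-1.000e+00 -0.000e+00 -1.000e-04]] [0.53548277 0.13012974 0.12830659] [ 0.54559117 -0.52831867 -0.99790323] [0.02064387 0.02683995 0.01541915] 0.0635973208439962
```

View pics/c12.png

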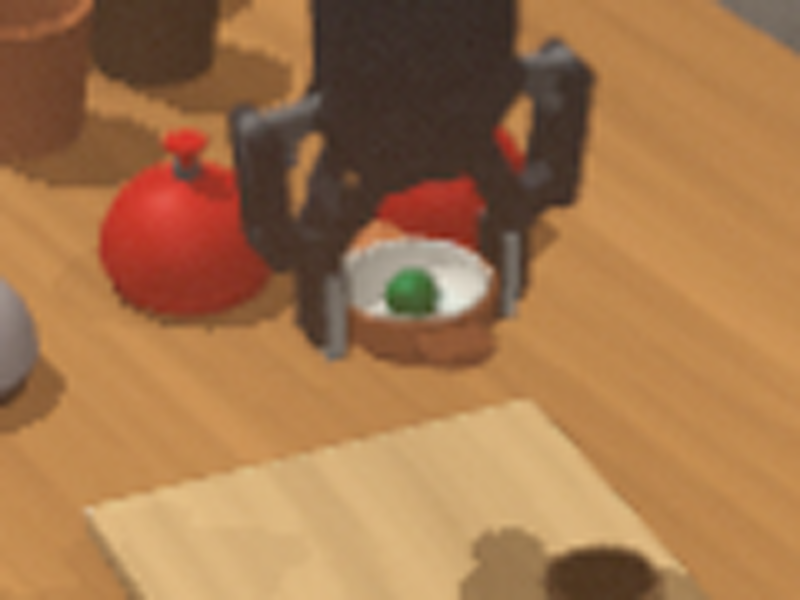

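View pics/t12.png

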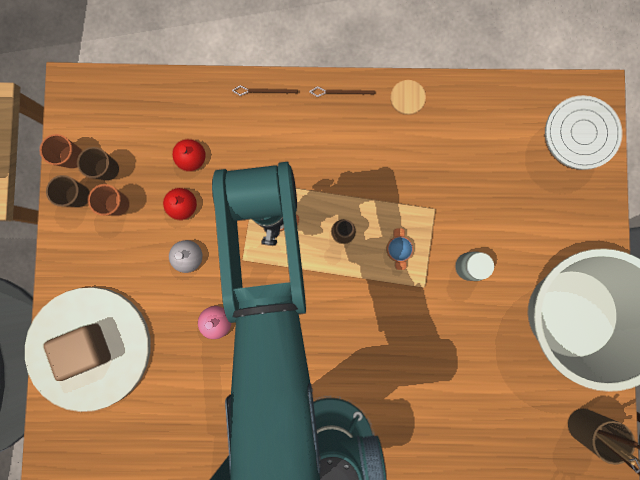

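The dish is level, the marble is in the well's centre, and the lugs lie along the board. One numeric check before handing in.

```bash
python3 - <<'E'
from h import *
o=bot.observe();print(np.abs(o['joint_velocities']).max())
s=snap('side','s13');h=cv2.cvtColor(s['pixels'],cv2.COLOR_RGB2HSV)
u,v=proj(s,o['tcp_pos']).astype(int)
def c(lo,hi):
    m=cv2.inRange(h,lo,hi);M=np.zeros_like(m);M[v-20:v+25,u-25:u+25]=m[v-20:v+25,u-25:u+25];return M
G=c((45,90,30),(90,255,255));y,x=np.nonzero(G);print('marble',onz(s,x.mean(),y.mean(),.1342),o['tcp_pos'])
t0,t1=np.load('pics/top0.npz')['pixels'],np.load('pics/t12.npz')['pixels']
def cen(p,box):
    a=cv2.cvtColor(p,cv2.COLOR_RGB2HSV);u0,v0,u1,v1=box;y,x=np.nonzero(cv2.inRange(a,(95,60,40),(125,255,255))[v0:v1,u0:u1]);return x.mean()+u0,y.mean()+v0
print('empty',cen(t0,(380,225,420,275)),cen(t1,(380,225,420,275)))
for nm,b in(('vase',(330,218,355,243)),('jar',(465,250,496,282))):
    r=cv2.matchTemplate(t1[b[1]-5:b[3]+5,b[0]-5:b[2]+5],t0[b[1]:b[3],b[0]:b[2]],cv2.TM_CCOEFF_NORMED);print(nm,cv2.minMaxLoc(r)[1],cv2.minMaxLoc(r)[3])
E
```

```text
0.0022269701197719467
marble [0.53912236 0.13296926 0.1342    ] [0.53550053 0.13010394 0.12832454]
empty (np.float64(400.0705289672544), np.float64(248.3148614609572)) (np.float64(399.9650872817955), np.float64(248.33665835411472))
vase 0.9534499645233154 (5, 5)
jar 0.9994450211524963 (5, 5)
```

```bash
python3 -c "
from workcell import bot
print(bot.close_job())"
```

```text
the job is handed in; nothing more can be done
None
```

The bell is rung, and I handed in the job with the marble's dish still held in the air over the board. It finished after about 17 s of the 58 s allowed.

- **Bell:** I pressed the chrome bell's plunger to its stop. The tip stayed about 63 mm above the bench while the force rose from 6 to 15 N. The next picture showed the plunger back up.
- **Dish:** I gripped its free sides with 30 N and lifted it 99 mm. I turned it 98° rather than exactly 90°, because it started about 8° off square to the board. By the tool's heading, the lugs now line up with the board's length to about 0.5°; the lug direction itself was only measured at the start.
- **Last checks:** The tool is vertical and the arm is still. The marble sits in the middle of the well in the side picture, and the empty dish, vase and jar have not moved.
- **Disagreement:** The side camera puts the marble about 4.6 mm off the tool's axis. It showed nearly the same offset before I touched anything, so I take it as a measuring error, not a shift. The top camera's view of the held dish was blocked by the arm, so it couldn't confirm this.

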